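# Tip the pan of blanks into the hopper

### The job

Tip up the hinged loading pan, which has a handle bar at its rear, so that all five aluminium blanks slide out of it into the hopper, then lower the pan back down onto its rest without letting it drop. Leave the other things on the bench where they are.

Things in the scene. Friction and masses are not known exactly. Their poses are not given: they have to be found in the camera images.
- stand: fixed loading stand; origin on the table under the hinge axis, z up, x the pouring direction (from pan to hopper), y along the hinge. Base plate 440 x 220 mm, 8 mm thick, x from -200 to 240 mm. The hopper is an open steel box, inside x from -11 to 190 mm and y within 96 mm, floor 12 mm above the table, rim about 105 mm high, with flared guards outside the rim on the three far sides up to 155 mm high
- hinge (a point): midpoint of the pan's hinge axis, fixed, 115 mm above the table and straight above the stand's origin; axes as the stand's (hinge along y). Pan: aluminium tray 157 mm long behind the hinge, 146 mm wide, 36 mm deep, no wall on the hopper side, about 0.4 kg and about 0.3 kg of blanks.
- handle (a point): middle of the pan's handle bar: round steel, 12 mm thick, 110 mm long, parallel to the hinge, held only at its ends. Pan down: 185 mm behind (stand -x) and 85 mm above the hinge axis, 49 mm above the pan's rim; it swings about the hinge on a radius of 204 mm. Pushed straight sideways from there it jams on the finger: a finger behind it must rise with it along its arc
- pan (a joint): tilt of the pan: 0 = down and level on its rest, grows as its rear and handle swing up and over towards the hopper (the handle first rises), stop at 1.25 rad. The hinge is free: let go, the pan falls back from any tilt. Blanks have all slid out by about 0.9 rad
- blank1_center (a point): square aluminium block 32 x 32 x 24 mm, lying loose in the pan; point at its centre
- blank2_center (a point): round aluminium slug 34 mm across, 26 mm tall, lying loose in the pan; point at its centre
- blank3_center (a point): square aluminium block 32 x 32 x 24 mm, lying loose in the pan; point at its centre
- blank4_center (a point): round aluminium slug 34 mm across, 26 mm tall, lying loose in the pan; point at its centre
- blank5_center (a point): L-shaped aluminium angle offcut 36 x 30 x 32 mm, lying loose in the pan; point at its centre
- flap_wheel: bystander, loose: grey flap wheel, a disc 48 mm across and 30 mm tall, on the small ledge at the stand's +y side; origin under its centre
- tape_roll: bystander, loose: roll of tape lying flat, 100 mm across, 30 mm tall; origin under its centre
- hammer: bystander, loose: hammer lying on the table; origin on its underside
- wire_brush: bystander, loose: hand brush lying on the table; origin on its underside
- spray_can: bystander, loose: grey can 60 mm across, 160 mm tall; origin under its centre
- wrench: bystander, loose: wrench lying on the table; origin on its underside
- disc_stack: bystander, loose: stack of grinding discs 115 mm across, 18 mm tall; origin under its centre
Not all that is in view belongs to the job. Leave any green or turquoise look-alike of the part that bears blank5_center alone. Leave any pink look-alike of the part that bears blank2_center alone.

How it is judged (in metres and radians):
On the way:
1. with the pan tipped up (over 0.4 rad), all five blanks are inside the hopper (value of joint pan above 0.4 rad and x of blank1_center in the frame of stand between -0.008 and 0.192 m and y of blank1_center in the frame of stand between -0.097 and 0.097 m and z of each of blank1_center, blank2_center, blank3_center, blank4_center, blank5_center in the frame of stand below 0.105 m and x of blank2_center in the frame of stand between -0.008 and 0.192 m and y of blank2_center in the frame of stand between -0.097 and 0.097 m and x of blank3_center in the frame of stand between -0.008 and 0.192 m and y of blank3_center in the frame of stand between -0.097 and 0.097 m and x of blank4_center in the frame of stand between -0.008 and 0.192 m and y of blank4_center in the frame of stand between -0.097 and 0.097 m and x of blank5_center in the frame of stand between -0.008 and 0.192 m and y of blank5_center in the frame of stand between -0.097 and 0.097 m), for 0.1 s.
At the end, for the whole second after the job is handed in: all five blanks lie inside the hopper with their centres between its walls and below its rim (105 mm), and the pan is down on its rest (tilt under 0.06 rad) (x of blank1_center in the frame of stand between -0.008 and 0.192 m and y of blank1_center in the frame of stand between -0.097 and 0.097 m and z of each of blank1_center, blank2_center, blank3_center, blank4_center, blank5_center in the frame of stand below 0.105 m and x of blank2_center in the frame of stand between -0.008 and 0.192 m and y of blank2_center in the frame of stand between -0.097 and 0.097 m and x of blank3_center in the frame of stand between -0.008 and 0.192 m and y of blank3_center in the frame of stand between -0.097 and 0.097 m and x of blank4_center in the frame of stand between -0.008 and 0.192 m and y of blank4_center in the frame of stand between -0.097 and 0.097 m and x of blank5_center in the frame of stand between -0.008 and 0.192 m and y of blank5_center in the frame of stand between -0.097 and 0.097 m and value of joint pan below 0.06 rad); the robot touches nothing.
It fails at once if the pan drops or slams (falls faster than 4 rad/s) (velocity of joint pan below -4 rad/s).
It fails at once if a bystander is moved by more than 40 mm (distance of any of flap_wheel, tape_roll, hammer, wire_brush, spray_can, wrench, disc_stack from where it was at the start of the episode above 0.04 m).
It also fails if it takes over 54 s, if anything falls off the work surface, if the arm or the gripper's body presses on something with over 40 N, if the wrist force passes 120 N, or if a joint passes its speed limit or range.

### The arm

A 6-joint arm with a two-finger parallel gripper is mounted at the origin on the work surface. World frame = base frame: x ahead of the robot, y to its left, z up, the work surface at z = 0. Lengths are in mm, angles in rad, forces in N, time in s.
With the tool pointing down it reaches from about 350 to 875 mm from the base axis. Payload 4.2 kg.
Tool frame: the origin (TCP) lies at the very end of the fingers, on their centre line; the grasp point (between the pads) lies 19 mm behind it; z points along the fingers, y is the line along which they close (so a half turn about z gives the same grasp; the last joint's range is limited). The gripper opens to 85 mm and grips with 20 to 120 N. Pads are 22 mm wide; open, the fingers measure 114 mm over their backs; the gripper's body (76 mm by 85 mm) begins 54 mm behind the grasp point. The pads swing forward as they close: fully open they stand 13 mm farther back than shut.
Start: joints at [1.507, 0.385, 0.008, 0, -1.194, -0.259], TCP at [198.232, 592.708, 231.312] pointing down, gripper open.
Joint ranges: [-3.14, 3.14], [-1.21, 2.06], [-1.07, 1.41], [-3.16, 2.05], [-2.99, -0.16], [-3.1, 3.1]. Speed limits (rad/s): [2.79, 2.79, 3.14, 3.14, 3.14, 3.14].

### API

Orientations are given as a unit quaternion [x, y, z, w].
In Python, from bench import arm gives the robot as it stands.
- The arm moves only by the tool servo_tool, never from a script. Its argument "rows" is a list that holds one entry, the list of rows, each a list of 7 numbers: the finger opening in mm, from 0 to 85.4, then the shift along the tool's x, y, z in mm, then the turn, a rotation vector about the tool's x, y, z in rad. A call has 1 to 10 rows; each row is the pose to reach, as a shift and turn from the pose commanded when the call began, along the tool's axes at that moment; what a row does not reach only later rows make up. A row lasts 1/8 s, in which the tool goes at most 62.5 mm and 10.7 degrees, less where a joint would pass 70% of its speed; a pose out of reach is approached as far as the arm can. A call with a gripper value outside its range is refused whole. The fingers move at their own pace and stop on an object; the grip force is fixed at half the most. Time passes only in rows, so rows that repeat a pose let the fingers close. It gives the time, the measured TCP pose, the force, the opening and the grip force at its end, in the units of the state.
- arm.read_state(): the state, without advancing time (a new reading comes with each control period).
- arm.get_image(name): name is "side" or "top"; returns the picture (420x560x3 uint8, red, green, blue); there is no depth.
- arm.camera_params(name): a dict with "intrinsics" (3x3 intrinsics, pixels), "R" (3x3) and "t" (3): a world point X has camera coordinates R X + t. Camera axes: x right, y down, z forward; pixel columns grow to the right and rows downward; lengths in mm; the calibration is good to about 2 mm. A picture is of the moment at which its call begins. camera_params takes no time and is no camera call.
- arm.job_done(): hands the job in; it is judged then, once.
The state is a dict: "clock": time; "joints": joint angles; "joint_vel": joint speeds; "joint_efforts": joint torques, N m; "position": TCP position; "ee_rot": TCP orientation; "contact_force": force on the tool from outside, world axes, zero at the start; "wrist_torque": the same for the moment, N m; "gripper_width": finger opening in mm; "grasp_force": force on a finger pad.
Only numpy, scipy, OpenCV 4.12 (cv2) and the standard library are available. Lean on these libraries where they do the work, as an engineer would, in place of code of your own. Each camera call takes 0.05 s, during which the arm holds its last target. There are 200 camera calls.

## Working session

There is one attempt and no reset: what is moved stays moved. The work goes in short steps, Python scripts to look and compute and a tool call to move; the robot and the scene stay as the last step left them, time stands still between calls to the robot, and variables do not carry over. Pictures are saved under pics/ and viewed, at most 10 in all, crops included, and the job is handed in when it is done.

Besides the shell and the picture viewer there is one more tool, called after "Request:" in YAML: its name, and indented under it one key for each argument. servo_tool: Moves the arm, as the interface text tells. Its arguments: {"type":"object","properties":{"rows":{"type":"array"}},"required":["rows"]}

```bash
mkdir -p pics; python3 - <<'E'
from bench import arm
import cv2
for n in("side","top"):
    cv2.imwrite(f"pics/{n}0.png",arm.get_image(n)[:,:,::-1]); p=arm.camera_params(n); print(n,p)
s=arm.read_state();print(s)
E
```

```text
side {'intrinsics': array([[433.52816523,   0.        , 281.88583975],
       [  0.        , 433.52816523, 209.72876824],
       [  0.        ,   0.        ,   1.        ]]), 'R': array([[-0.99788039, -0.06438546,  0.00944687],
       [-0.04757212,  0.62270583, -0.78100854],
       [ 0.04440298, -0.77980252, -0.62444889]]), 't': array([ 500.53139966,  162.72893807, 1319.46063836])}
top {'intrinsics': array([[499.01550873,   0.        , 280.07034949],
       [  0.        , 499.01550873, 215.23946478],
       [  0.        ,   0.        ,   1.        ]]), 'R': array([[-0.02363583, -0.99970655, -0.00530675],
       [-0.99844055,  0.02387377, -0.05046294],
       [ 0.05057482,  0.00410574, -0.99871184]]), 't': array([ -18.94472851,  504.00195581, 1698.19891574])}
{'clock': 0.1, 'joints': array([ 1.50660358e+00,  3.85508010e-01,  6.74790965e-03, -4.38389964e-04,
       -1.19398499e+00, -2.58614308e-01]), 'joint_vel': array([-0.00204718, -0.00213321,  0.00100048, -0.00128703, -0.00059586,
        0.00087782]), 'joint_efforts': array([-1.87767891e-04, -3.93319380e+01,  1.88927865e+01,  4.19789717e+00,
       -2.58802262e-03,  6.24924880e-06]), 'position': array([198.07743933, 592.23106647, 230.30763977]), 'ee_rot': array([ 9.86989218e-01, -1.60783374e-01, -1.08204772e-04,  9.89557782e-04]), 'contact_force': array([ 0.24445329, -0.08762621, -0.53374525]), 'wrist_torque': array([-0.02236164, -0.05279404,  0.01149195]), 'grasp_force': 0.0, 'gripper_width': 85.2273811990686}
```

View pics/side0.png

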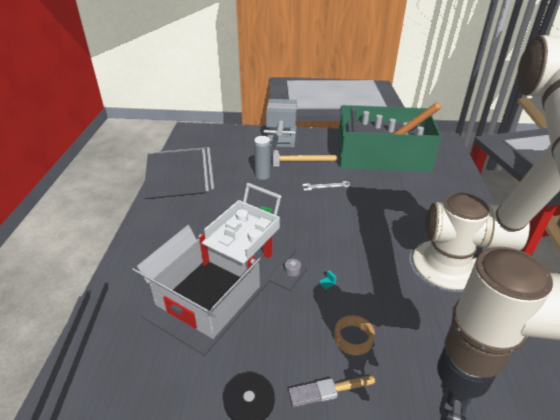

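View pics/top0.png

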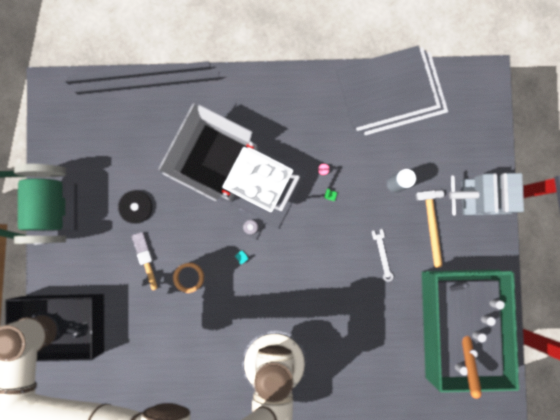

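The side view shows the pan at about (240,232) with its handle bar at (262,190), and the hopper at (200,285). In the top view the pan is at (260,178), the handle at (288,192) and the hopper at (205,155). The stray look-alikes are the pink slug (324,169), the green angle (331,195) and the turquoise angle (242,257) on the table in the top view.

The only tray with a handle bar is this one, so I'll check it in a close crop.

```bash
python3 - <<'E'
import cv2,numpy as np
a=cv2.imread("pics/side0.png")[170:350,130:310]; b=cv2.imread("pics/top0.png")[95:245,150:350]
cv2.imwrite("pics/c1.png",cv2.resize(a,(600,600)[:2] and (600,600),interpolation=cv2.INTER_CUBIC))
cv2.imwrite("pics/c2.png",cv2.resize(b,(800,600),interpolation=cv2.INTER_CUBIC))
E
```

```text
(no output)
```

View pics/c1.png

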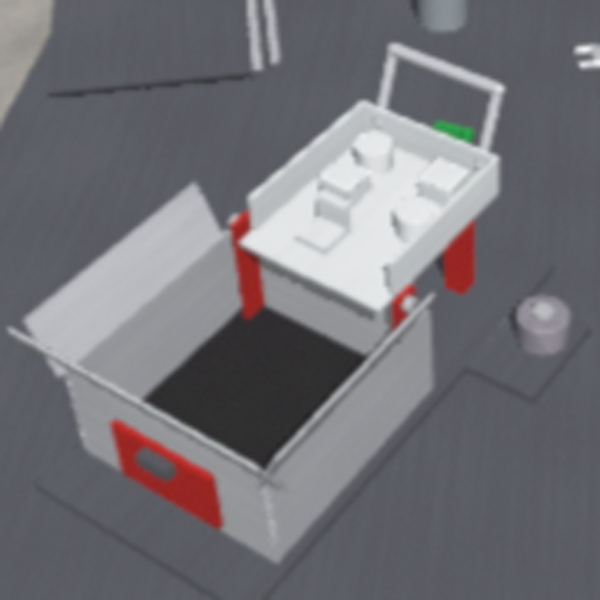

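View pics/c2.png

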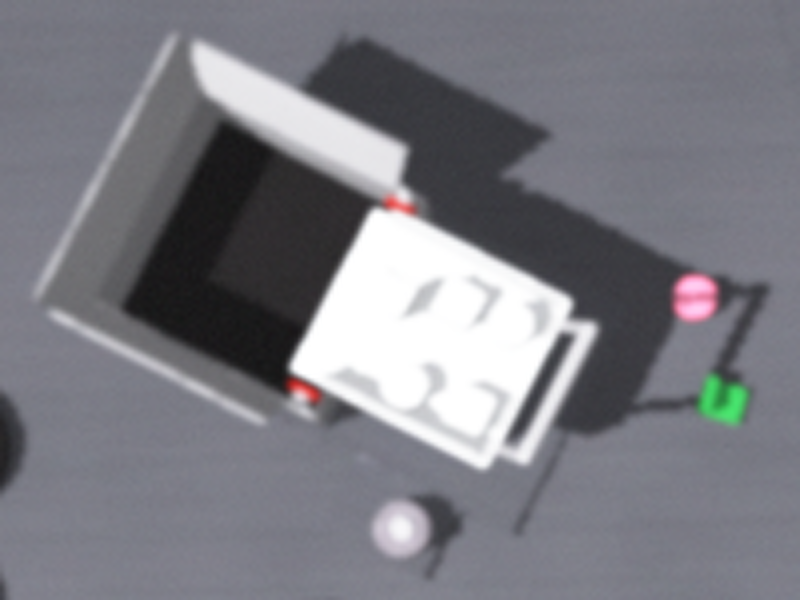

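```bash
cat >h.py <<'E'
from bench import arm
import numpy as np
from scipy.optimize import least_squares
from scipy.spatial.transform import Rotation as R
C={n:arm.camera_params(n) for n in("side","top")}
def proj(n,X):
    c=C[n]; q=np.asarray(X)@c["R"].T+c["t"]; q=q@c["intrinsics"].T; return q[:,:2]/q[:,2:]
def S(p,X): # stand->world
    return R.from_euler('z',p[2]).apply(X)+[p[0],p[1],0]
E
python3 - <<'E'
from h import *
M=np.array([[-185,57,200],[-185,-57,200],[-157,73,151],[-157,-73,151],[0,73,115],[0,-73,115.]])
t=np.array([[520,460],[590,325],[485,467],[572,300],[292,370],[375,210]])/4+[150,95]
s=np.array([[500,90],[392,48],[497,158],[365,103],[380,312],[240,243]])*.3+[130,170]
f=lambda p:np.r_[(proj("top",S(p,M))-t).ravel(),(proj("side",S(p,M))-s).ravel()]
r=least_squares(f,[650,50,1.9+.6],loss='soft_l1');print(r.x,r.cost);print(r.fun.reshape(2,6,2).round(1))
# triangulate each
for i in range(6):
    q=least_squares(lambda X:np.r_[(proj("top",[X])-t[i:i+1]).ravel(),(proj("side",[X])-s[i:i+1]).ravel()],[600,0,150]); print(i,q.x.round(),q.cost.round(2),S(r.x,M)[i].round())
p=r.x;np.save("p.npy",p)
st=arm.read_state();print(R.from_quat(st["ee_rot"]).as_matrix().round(3))
E
```

```text
[760.57043095  92.75028173 -30.89613986] 392.32875466987144
[[[-27.3 -19.5]
  [-12.9  -4.9]
  [-26.5 -24.6]
  [ -8.8  -6.6]
  [ -2.3 -40.4]
  [ 15.5 -23.4]]

 [[-24.3  16.6]
  [ -7.5   6.9]
  [-29.9  16.2]
  [ -9.3   3.2]
  [-48.7  -3.1]
  [-21.7 -14.8]]]
0 [511. -32. 199.] 0.02 [572.  50. 200.]
1 [612. -88. 198.] 0.03 [628. -49. 200.]
2 [510.  -4. 146.] 0.23 [588.  78. 151.]
3 [638. -76. 143.] 0.21 [661. -49. 151.]
4 [594. 152. 109.] 0.04 [724. 156. 115.]
5 [722.  82. 110.] 0.0 [797.  29. 115.]
[[ 0.948 -0.317 -0.001]
 [-0.317 -0.948 -0.002]
 [ 0.     0.002 -1.   ]]
```

```bash
cat >>h.py <<'E'
def bar(p,th,lift=0):  # TCP target with bar at grasp point
    a=np.arctan2(85,185)+th; return S(p,[[-203.6*np.cos(a),0,115+203.6*np.sin(a)-19+lift]])[0]
def rel(X): # world target -> tool shift (from measured pose)
    st=arm.read_state(); return R.from_quat(st["ee_rot"]).inv().apply(np.asarray(X)-st["position"])
def yawerr(p):
    st=arm.read_state(); m=R.from_quat(st["ee_rot"]); d=m.inv().apply(S(p,[[-1,0,0]])[0]-[p[0],p[1],0]); return np.arctan2(-d[0],d[1])
E
python3 - <<'E'
from h import *
M=np.array([[-185,57,200],[-185,-57,200],[-157,73,151],[-157,-73,151],[0,73,115],[0,-73,115.]])
t=np.array([[520,460],[590,325],[485,467],[572,300],[292,370],[375,210]])/4+[150,95]
s=np.array([[500,90],[392,48],[497,158],[365,103],[380,312],[240,243]])*.3+[130,170]
f=lambda p:np.r_[(proj("top",S(p,M))-t).ravel(),(proj("side",S(p,M))-s).ravel()]
r=least_squares(f,[655,117,1.067],loss='soft_l1');print(r.x,r.cost);print(r.fun.reshape(2,6,2).round(1))
p=r.x;np.save("p.npy",p)
print(bar(p,0),rel(bar(p,0,100)),yawerr(p))
E
```

```text
[654.02649425 103.99438557   1.04857759] 23.272477340923132
[[[-1.3 -0.8]
  [-1.   0.4]
  [-2.7 -1.3]
  [-2.3 -0. ]
  [ 3.3  0.4]
  [ 4.3  1.1]]

 [[-0.6  0.4]
  [-0.  -0. ]
  [-0.6  0.4]
  [-1.2 -0.5]
  [ 1.8 -4.6]
  [ 2.7 -4.6]]]
[561.74438966 -56.35353997 181.00303493] [550.71953399 499.72902668 -49.64433838] 0.19925045129503333
```

```bash
python3 - <<'E'
from h import *
M=np.array([[-185,57,200],[-185,-57,200],[-157,73,151],[-157,-73,151],[0,73,112],[0,-73,112.]])
t=np.array([[520,460],[590,325],[485,467],[572,300],[292,370],[375,210]])/4+[150,95]
s=np.array([[500,90],[392,48],[497,158],[365,103],[380,312],[240,243]])*.3+[130,170]
def f(p):
    m=M.copy(); m[4:,0]=p[3]; m[4:,2]=p[4]
    return np.r_[(proj("top",S(p,m))-t).ravel(),(proj("side",S(p,m))-s).ravel()]
r=least_squares(f,[655,117,1.067,10,110],loss='soft_l1');print(r.x,r.cost);print(r.fun.reshape(2,6,2).round(1))
p=r.x;np.save("p.npy",p)
for th in (0,.5,1.): print(bar(p,th))
print(rel(bar(p,0,100)),yawerr(p))
E
```

```text
[649.82743709 101.90761529   1.06754068  17.08677313 109.50549754] 3.1301632353392312
[[[ 0.3 -0.2]
  [-0.1  0.6]
  [-1.1 -0.6]
  [-1.6  0.3]
  [-0.1 -0.3]
  [ 0.   0.1]]

 [[ 0.1 -0.6]
  [ 0.3 -0.6]
  [ 0.3 -0.6]
  [-0.7 -1. ]
  [ 0.1 -0.1]
  [ 0.2  0.1]]]
[560.60243495 -60.16133006 181.00303493]
[591.17931113  -4.62126892 259.29407261]
[636.11529396  77.0007784  297.60502625]
[550.84514965 503.70237339 -49.63642557] 0.1802873232019962
```

Request:
servo_tool:
  rows:
    - [[85, 0, 0, -50, 0, 0, 0], [85, 55, 50, -60, 0, 0, 0.03], [85, 110, 100, -60, 0, 0, 0.06], [85, 165, 151, -60, 0, 0, 0.1], [85, 220, 201, -60, 0, 0, 0.14], [85, 275, 252, -60, 0, 0, 0.18], [85, 330, 302, -60, 0, 0, 0.18], [85, 385, 352, -60, 0, 0, 0.18], [85, 440, 403, -60, 0, 0, 0.18], [85, 495, 453, -60, 0, 0, 0.18]]

```text
clock: 1.35
position: [471.4, 99.5, 291.2]
ee_rot: [0.969, -0.249, -0.0, -0.0]
contact_force: [1.0, 1.3, 0.3]
gripper_width: 84.9
grasp_force: 0.0
```

```bash
python3 - <<'E'
from h import *
p=np.load("p.npy");print(rel(bar(p,0,0)),yawerr(p))
E
```

```text
[155.10513288  96.9935924  110.1813206 ] 0.0008059232610499873
```

Request:
servo_tool:
  rows:
    - [[85, 50, 32, 10, 0, 0, 0], [85, 100, 64, 20, 0, 0, 0], [85, 155, 97, 30, 0, 0, 0], [85, 155, 97, 40, 0, 0, 0], [85, 155, 97, 40, 0, 0, 0], [85, 155, 97, 40, 0, 0, 0]]

```text
clock: 2.1
position: [559.8, -57.2, 251.8]
ee_rot: [0.969, -0.248, 0.0, -0.0]
contact_force: [-0.5, 0.1, 0.3]
gripper_width: 85.2
grasp_force: 0.0
```

```bash
python3 - <<'E'
from h import *
import cv2
p=np.load("p.npy");print(rel(bar(p,0,0)),yawerr(p))
a=arm.get_image("side")[140:290,170:350,::-1];b=arm.get_image("top")[130:280,220:400,::-1]
cv2.imwrite("pics/d.png",cv2.resize(np.hstack([a,b]),(800,333),interpolation=cv2.INTER_CUBIC))
E
```

```text
[ 2.06309437  2.20533924 70.80978316] 0.002180008066463041
```

View pics/d.png

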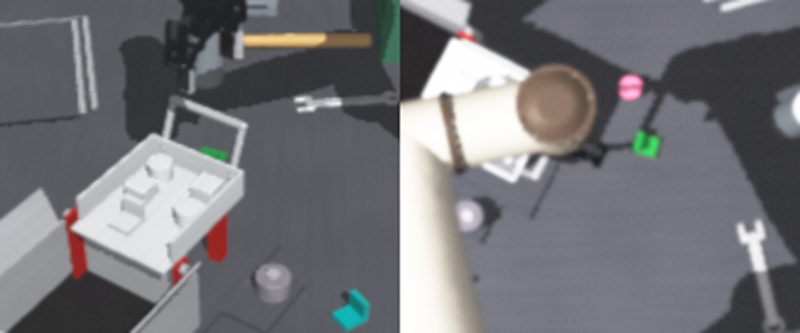

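The left half shows the open fingers at about (190,80) and (238,45), straddling the bar from above with its middle at (205,110). I'm descending and gripping.

Request:
servo_tool:
  rows:
    - [[85, 2, 2, 25, 0, 0, 0], [85, 2, 2, 50, 0, 0, 0], [85, 2, 2, 71, 0, 0, 0], [85, 2, 2, 71, 0, 0, 0], [40, 2, 2, 71, 0, 0, 0], [25, 2, 2, 71, 0, 0, 0], [15, 2, 2, 71, 0, 0, 0], [15, 2, 2, 71, 0, 0, 0]]

```text
clock: 3.2
position: [561.0, -61.0, 180.7]
ee_rot: [0.969, -0.249, 0.0, -0.0]
contact_force: [-0.1, 0.6, 0.2]
gripper_width: 15.3
grasp_force: 0.0
```

Request:
servo_tool:
  rows:
    - [[8, 0, 0, 0, 0, 0, 0], [5, 0, 0, 0, 0, 0, 0], [5, 0, 0, 0, 0, 0, 0], [5, 0, 0, 0, 0, 0, 0]]

```text
clock: 3.7
position: [560.8, -61.3, 180.7]
ee_rot: [0.969, -0.249, 0.0, 0.0]
contact_force: [-3.1, -1.8, 4.8]
gripper_width: 10.3
grasp_force: 58.7
```

```bash
python3 - <<'E'
from h import *
import cv2
p=np.load("p.npy");print(rel(bar(p,0,0)),yawerr(p),arm.read_state()["wrist_torque"])
a=arm.get_image("side")[140:290,170:350,::-1]
cv2.imwrite("pics/e.png",cv2.resize(a,(600,500),interpolation=cv2.INTER_CUBIC))
b=bar(p,0)
for th in np.arange(.1,1.11,.1):
    d=bar(p,th)-b; print(th.round(1),rel(arm.read_state()["position"]+d).round(1))
E
```

```text
[-0.71185992 -0.86560981 -0.27527681] 0.000586310485748496 [-0.51019816  0.58222142  0.11766232]
0.1 [  0.   -9.4 -18. ]
0.2 [  0.  -20.6 -35.1]
0.3 [  0.  -33.4 -50.9]
0.4 [  0.  -47.7 -65.4]
0.5 [  0.1 -63.4 -78.3]
0.6 [  0.1 -80.3 -89.7]
0.7 [  0.1 -98.2 -99.2]
0.8 [ 1.00e-01 -1.17e+02 -1.07e+02]
0.9 [ 1.000e-01 -1.365e+02 -1.128e+02]
1.0 [ 1.000e-01 -1.565e+02 -1.167e+02]
1.1 [ 1.000e-01 -1.768e+02 -1.185e+02]
```

View pics/e.png

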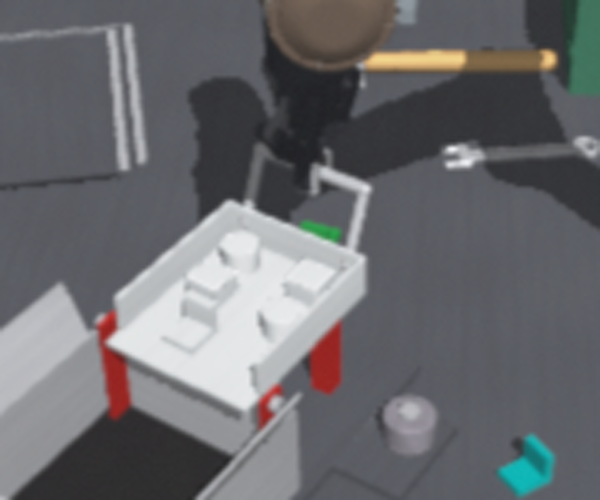

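The fingers clasp the bar at about (310,165). I'm lifting along the arc.

Request:
servo_tool:
  rows:
    - [[5, 0, -4.6, -9, 0, 0, 0], [5, 0, -9.4, -18, 0, 0, 0], [5, 0, -14.9, -26.7, 0, 0, 0], [5, 0, -20.6, -35.1, 0, 0, 0], [5, 0, -26.8, -43.2, 0, 0, 0], [5, 0, -33.4, -50.9, 0, 0, 0], [5, 0, -40.4, -58.4, 0, 0, 0], [5, 0, -47.7, -65.4, 0, 0, 0]]

```text
clock: 4.75
position: [582.3, -21.6, 245.5]
ee_rot: [0.968, -0.249, -0.002, 0.003]
contact_force: [-2.2, -7.4, 1.8]
gripper_width: 9.8
grasp_force: 58.3
```

```bash
python3 - <<'E'
from h import *
import cv2
p=np.load("p.npy");s=arm.read_state();print(s["contact_force"],s["wrist_torque"],s["grasp_force"])
a=arm.get_image("side")[120:330,110:362,::-1]
cv2.imwrite("pics/f.png",cv2.resize(a,(600,500),interpolation=cv2.INTER_CUBIC))
E
```

```text
[-2.15228834 -7.37678391  1.76139058] [-2.85929981  0.92113828  0.06126362] 58.32231044769287
```

View pics/f.png

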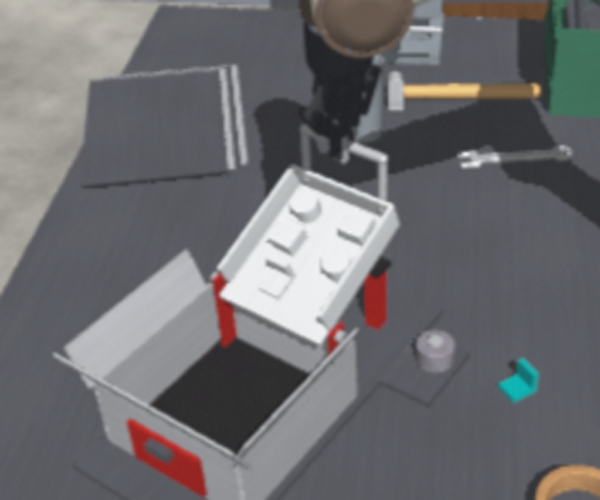

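The bar is held with the pan at about 0.4 rad, and the blanks are still in it. The forces are small, so I'll continue.

Request:
servo_tool:
  rows:
    - [[5, 0, -7.7, -6.6, 0, 0, 0], [5, 0, -15.7, -12.9, 0, 0, 0], [5, 0, -24, -18.8, 0, 0, 0], [5, 0, -32.6, -24.3, 0, 0, 0], [5, 0, -41.4, -29.3, 0, 0, 0], [5, 0, -50.5, -33.8, 0, 0, 0], [5, 0, -59.8, -37.9, 0, 0, 0], [5, 0, -69.3, -41.6, 0, 0, 0]]

```text
clock: 5.8
position: [616.0, 39.8, 290.1]
ee_rot: [0.969, -0.249, -0.0, 0.002]
contact_force: [-7.3, -3.8, 9.9]
gripper_width: 9.9
grasp_force: 60.6
```

Request:
servo_tool:
  rows:
    - [[5, 0, -9.7, -3.1, 0, 0, 0], [5, 0, -19.5, -5.8, 0, 0, 0], [5, 0, -29.5, -8, 0, 0, 0], [5, 0, -39.5, -9.7, 0, 0, 0], [5, 0, -39.5, -9.7, 0, 0, 0], [5, 0, -39.5, -9.7, 0, 0, 0], [5, 0, -39.5, -9.7, 0, 0, 0], [5, 0, -39.5, -9.7, 0, 0, 0]]

```text
clock: 6.8
position: [635.7, 75.9, 299.4]
ee_rot: [0.969, -0.248, 0.0, 0.0]
contact_force: [-6.0, 0.1, 9.1]
gripper_width: 10.0
grasp_force: 62.4
```

```bash
python3 - <<'E'
from h import *
import cv2
p=np.load("p.npy");s=arm.read_state();print(s["contact_force"],s["wrist_torque"],s["position"],bar(p,1.))
a=arm.get_image("side")[120:330,110:362,::-1]
cv2.imwrite("pics/g.png",cv2.resize(a,(600,500),interpolation=cv2.INTER_CUBIC))
E
```

```text
[-6.04673622  0.09660694  9.06216165] [-0.44554393  1.59081404  0.07388069] [635.69183482  75.94150328 299.36120109] [636.11529396  77.0007784  297.60502625]
```

View pics/g.png

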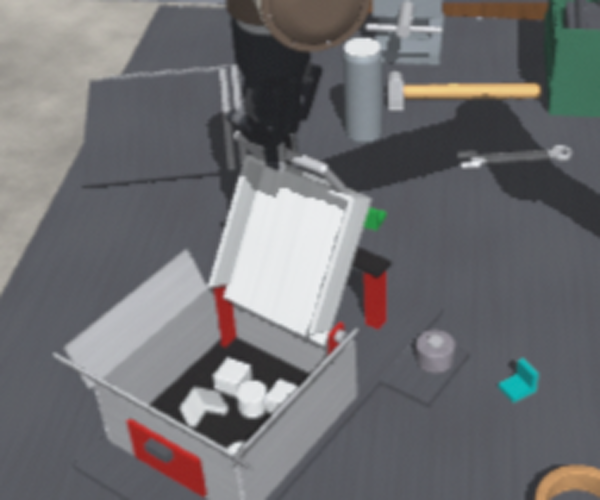

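The pan is empty. The five blanks lie in the hopper at (232,375), (205,405), (250,398), (282,395) and (237,448). I'm lowering the pan along the same arc.

Request:
servo_tool:
  rows:
    - [[5, 0, 10, 1.7, 0, 0, 0], [5, 0, 20, 3.9, 0, 0, 0], [5, 0, 29.8, 6.6, 0, 0, 0], [5, 0, 39.5, 9.7, 0, 0, 0], [5, 0, 49, 13.4, 0, 0, 0], [5, 0, 58.3, 17.5, 0, 0, 0], [5, 0, 67.4, 22, 0, 0, 0], [5, 0, 76.2, 27, 0, 0, 0], [5, 0, 84.8, 32.5, 0, 0, 0], [5, 0, 93.1, 38.4, 0, 0, 0]]

```text
clock: 8.1
position: [591.1, -5.9, 258.8]
ee_rot: [0.969, -0.249, 0.0, 0.0]
contact_force: [-4.2, -1.5, 5.4]
gripper_width: 9.6
grasp_force: 65.1
```

Request:
servo_tool:
  rows:
    - [[5, 0, 8, 6.3, 0, 0, 0], [5, 0, 15.7, 12.9, 0, 0, 0], [5, 0, 23, 20, 0, 0, 0], [5, 0, 30, 27.4, 0, 0, 0], [5, 0, 36.6, 35.1, 0, 0, 0], [5, 0, 42.8, 43.2, 0, 0, 0], [5, 0, 48.5, 51.6, 0, 0, 0], [5, 0, 54, 60.3, 0, 0, 0]]

```text
clock: 9.1
position: [565.4, -53.1, 197.6]
ee_rot: [0.969, -0.249, 0.0, -0.0]
contact_force: [0.5, -0.3, 0.7]
gripper_width: 9.7
grasp_force: 66.4
```

Request:
servo_tool:
  rows:
    - [[5, 0, 2.5, 4.5, 0, 0, 0], [5, 0, 4.8, 9, 0, 0, 0], [5, 0, 7.1, 13.5, 0, 0, 0], [5, 0, 9.4, 18, 0, 0, 0], [5, 0, 9.4, 18, 0, 0, 0], [5, 0, 9.4, 18, 0, 0, 0]]

```text
clock: 9.85
position: [561.2, -60.8, 180.3]
ee_rot: [0.969, -0.249, 0.0, -0.0]
contact_force: [1.9, 0.1, -1.1]
gripper_width: 9.7
grasp_force: 67.1
```

```bash
python3 - <<'E'
from h import *
import cv2
s=arm.read_state();print(s["contact_force"],s["wrist_torque"])
a=arm.get_image("side")[:,:,::-1]; o=cv2.imread("pics/side0.png")
c=np.hstack([x[160:290,190:320] for x in (o,a)])
cv2.imwrite("pics/i.png",cv2.resize(c,(800,400),interpolation=cv2.INTER_CUBIC))
E
```

```text
[ 1.94306995  0.12514434 -1.11512158] [ 0.01916064 -0.82294092  0.02021845]
```

View pics/i.png

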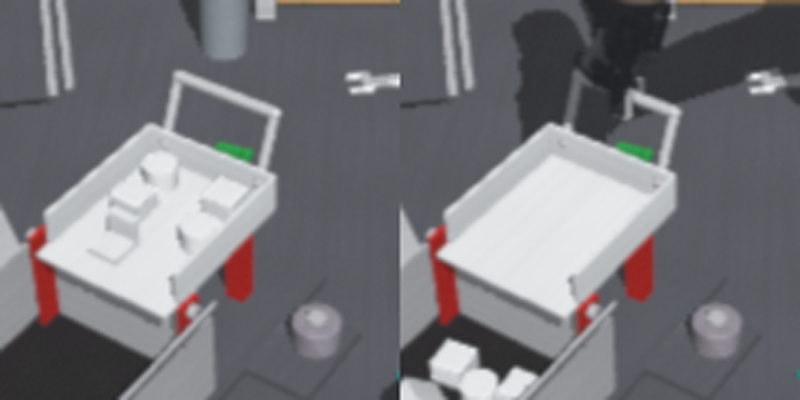

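The pan is back at its starting position: its rear corner is at (675,178) against (275,178) before. Next I release the bar and retreat straight up.

Request:
servo_tool:
  rows:
    - [[12, 0, 0, 0, 0, 0, 0], [20, 0, 0, 0, 0, 0, 0], [40, 0, 0, 0, 0, 0, 0], [60, 0, 0, 0, 0, 0, 0], [60, 0, 0, 0, 0, 0, 0], [60, 0, 0, -30, 0, 0, 0], [60, 0, 0, -70, 0, 0, 0], [60, 0, 0, -120, 0, 0, 0], [60, 0, 0, -120, 0, 0, 0], [60, 0, 0, -120, 0, 0, 0]]

```text
clock: 11.15
position: [560.4, -60.8, 299.8]
ee_rot: [0.969, -0.249, -0.0, -0.0]
contact_force: [-0.6, 0.4, -0.6]
gripper_width: 60.2
grasp_force: 0.0
```

```bash
python3 - <<'E'
from h import *
import cv2
a=arm.get_image("side")[:,:,::-1]
cv2.imwrite("pics/j.png",cv2.resize(a[150:420,110:470],(800,600),interpolation=cv2.INTER_CUBIC))
E
```

```text
(no output)
```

View pics/j.png

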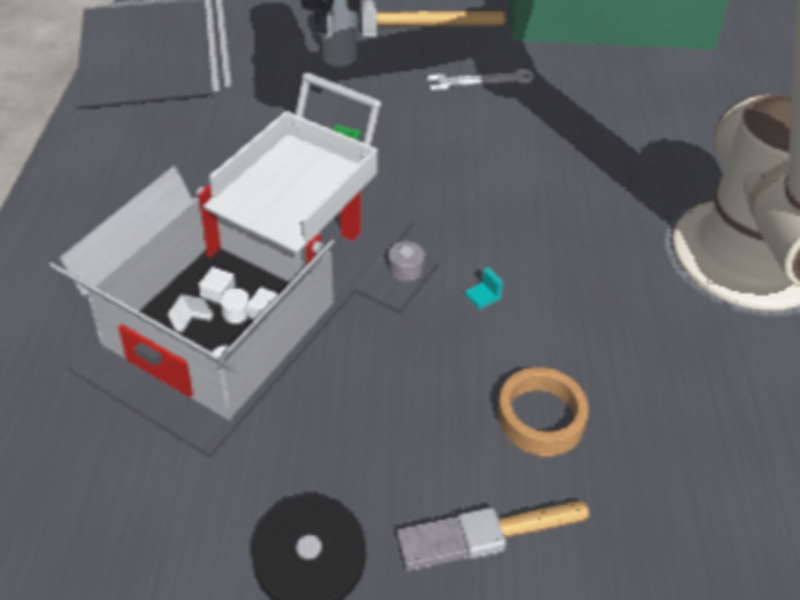

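The pan is down and empty at (290,180). All five blanks are in the hopper, including the slug by the front wall at (222,352). The bystanders haven't moved and the gripper is clear, so I'm handing in.

```bash
python3 -c "
from bench import arm
print(arm.job_done())"
```

```text
the job is handed in; nothing more can be done
None
```

I tipped all five blanks into the hopper, lowered the pan gently back onto its rest and handed the job in at about 11 s; the last picture showed the bystanders in view in place, and no verdict came back.

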